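# Sort wooden frame bars by length with a gauge

## Task

The three wooden frame bars look alike but are of two lengths. One bar at a time, try it level between the two end blocks of the metal gauge, then lay it away flat on the bottom of a tray before taking the next: a bar that goes down between the blocks belongs in the shorter tray, one that stops on top of the blocks in the longer tray. Leave the other things on the table where they are.

Things in the scene. Friction and masses are not known exactly. Their poses are not given: they have to be found in the camera images.
- bar_1: plain wooden frame bar, 24 mm wide and 24 mm high, lying on the table; each end is a tongue 12 mm long, 12 mm wide and full height. Its overall length is either 122 or 130 mm, which is not known (at least one bar is of each length). Origin: centre of its underside; x along its length, z up. About 50 g
- bar_2: plain wooden frame bar, 24 mm wide and 24 mm high, lying on the table; each end is a tongue 12 mm long, 12 mm wide and full height. Its overall length is either 122 or 130 mm, which is not known (at least one bar is of each length). Origin: centre of its underside; x along its length, z up. About 50 g
- bar_3: plain wooden frame bar, 24 mm wide and 24 mm high, lying on the table; each end is a tongue 12 mm long, 12 mm wide and full height. Its overall length is either 122 or 130 mm, which is not known (at least one bar is of each length). Origin: centre of its underside; x along its length, z up. About 50 g
- gauge: fixed metal gauge: dark base 186 (x) x 60 (y) x 12 mm, an aluminium block 30 x 60 mm on each end, block tops 45 mm above the table. Gap between the blocks 126 mm long, open at both sides for the fingers: a level 122 mm bar goes down in it with 2 mm to spare at each end, a 130 mm bar stops on the block tops. Origin: centre of its underside, mid-gap; x from block to block, z up
- short_tray: fixed open grey tray, 160 mm long (x) by 140 mm wide (y) outside, walls 5 mm thick, top of walls 22 mm above the table, inner floor 5 mm above the table. Origin: centre of its underside. For the 122 mm bars (side by side)
- long_tray: fixed open grey tray, 200 mm long (x) by 140 mm wide (y) outside, walls 5 mm thick, top of walls 22 mm above the table, inner floor 5 mm above the table. Origin: centre of its underside. For the 130 mm bars (side by side)
- marker_1: bystander: blue marker pen, 130 mm long (x), 17 mm thick, lying. Origin: centre of its underside
- eraser: bystander: white eraser in a card sleeve, 55 x 25 x 14 mm. Origin: centre of its underside
- ribbon_spool: bystander: standing ribbon spool, 84 mm across, 80 mm high. Origin: centre of its underside
- pencil_cup: bystander: white pencil cup, 76 mm across, 100 mm high, pencils to 166 mm. Origin: centre of its underside
- glue_bottle: bystander: standing white glue bottle, 50 mm across, 130 mm high. Origin: centre of its underside
- tape_roll: bystander: roll of tape lying flat, 76 mm across, 20 mm high. Origin: centre of its underside

How it is judged:
By the outcome, as a careful person would: the job done as asked, in the order asked, and still so for the second after the job is handed in, with the robot touching nothing.
It also fails if it takes over 72 s, if anything falls off the work surface, if the arm or the gripper's body presses on something with over 40 N, if the wrist force passes 120 N, or if a joint passes its speed limit or range.

## Robot

A 7-joint arm with a two-finger parallel gripper is mounted at the origin on the work surface. World frame = base frame: x ahead of the robot, y to its left, z up, the work surface at z = 0. Lengths are in m, angles in degrees, forces in N, time in s.
With the tool pointing down it reaches from about 0.4 to 0.85 m from the base axis. Payload 4.5 kg.
Tool frame: the origin (TCP) lies on the centre line of the jaws, within the pads' length; the fingertips stand 14 mm ahead of it and the grasp point (between the pads) lies 5 mm behind it; x points along the fingers, y is the direction in which the jaws open and shut, and the axes are right-handed (so a half turn about x gives the same grasp; the last joint's range is limited). The gripper opens to 85 mm and grips with 20 to 120 N. Pads are 22 mm wide; open, the fingers measure 114 mm over their backs; the gripper's body (76 mm by 85 mm) begins 54 mm behind the grasp point. The pads swing forward as they close: fully open they stand 13 mm farther back than shut.
Start: joints at [-72.09, 39.483, -11.15, 89.685, 9.013, 51.709, -12.324], TCP at [0.172, 0.601, 0.245] pointing down, gripper open.
Joint ranges: [-172.22, 172.22], [-26.19, 119.32], [-84.43, 86.54], [7.71, 146.69], [-57.33, 237.33], [2.42, 119.75], [-152.13, 152.13]. Speed limits (degrees/s): [147.25, 147.25, 180, 180, 180, 180, 180].

## Interface

Orientations are given as a 3x3 rotation matrix whose columns are the frame's x, y, z axes.
In Python, from rig import observe, camera, calibration, hand_in gives the robot as it stands. The module is installed in compiled form; this text tells all that it offers.
- The arm moves only by the tool send_rows, never from a script. Its argument "commands" is a list that holds one entry, the list of rows, each a list of 6 numbers: the shift along the tool's x, y, z in m, then the turn, a rotation vector about the tool's x, y, z in degrees. In form: [[[dx, dy, dz, rx, ry, rz], ...]]. A call has exactly 8 rows; each row is the pose to reach, as a shift and turn from the pose commanded when the call began, along the tool's axes at that moment; what a row does not reach only later rows make up. A row lasts 1/10 s, in which the tool goes at most 50 mm and 8.59 degrees, less where a joint would pass 70% of its speed; a pose out of reach is approached as far as the arm can. A call with a gripper value outside its range is refused whole. "hand" is the opening, from 0 (shut) to 1 (fully open), set as the call begins (left out, the last holds). The fingers move at their own pace and stop on an object; "force" is the grip in N (left out, the last holds). Time passes only in rows, so rows that repeat a pose let the fingers close, or fill a call up. It gives the time, the measured TCP pose, the force and the opening at its end, in the units of the state.
- observe(): the state, without advancing time (a new reading comes with each control period).
- camera(name): name is "scene" or "top"; returns (picture, depth): 384x512x3 uint8, red, green, blue; 384x512 float32, m along the optical axis (not along the pixel's ray), 0 where there is no reading.
- calibration(name): a dict with "intrinsics" (3x3 intrinsics, pixels), "pose" (4x4, takes a point from camera to world coordinates). Camera axes: x right, y down, z forward; pixel columns grow to the right and rows downward; lengths in m; the calibration is good to about 2 mm. A picture is of the moment at which its call begins. calibration takes no time and is no camera call.
- hand_in(): hands the job in, once; it reports no verdict.
The state is a dict: "clock": time; "q": joint angles; "joint_velocities": joint speeds; "effort": joint torques, N m; "eef_pos": TCP position; "tcp_rot": TCP orientation; "force": force on the tool from outside, world axes, zero at the start; "wrist_torque": the same for the moment, N m; "opening": finger opening in m.
Only numpy, scipy, OpenCV 4.12 (cv2) and the standard library are available. Lean on these libraries where they do the work, as an engineer would, in place of code of your own. Each camera call takes 0.05 s, during which the arm holds its last target.

## Working session

There is one attempt and no reset: what is moved stays moved. The work goes in short steps, Python scripts to look and compute and a tool call to move; the robot and the scene stay as the last step left them, time stands still between calls to the robot, and variables do not carry over. Pictures are saved under pics/ and viewed, and the job is handed in when it is done.

Besides the shell and the picture viewer there is one more tool, called as name(argument=value, ...), one argument or row to a line, values as JSON. send_rows: Moves the arm, as the interface text tells. Its arguments: {"type":"object","properties":{"commands":{"type":"array","items":{"type":"array","items":{"type":"array","items":{"type":"number"}}}},"hand":{"type":"number"},"force":{"type":"number"}},"required":["commands"]}

```bash
mkdir -p pics
python3 - <<'E'
from rig import observe,camera,calibration
import cv2,numpy as np
s=observe(); print({k:np.round(v,3).tolist() for k,v in s.items()})
for n in("scene","top"):
    p,d=camera(n); c=calibration(n); np.savez(f"{n}0.npz",p=p,d=d,K=c["intrinsics"],T=c["pose"])
    cv2.imwrite(f"pics/{n}0.png",cv2.resize(p[:,:,::-1],(800,600),interpolation=cv2.INTER_CUBIC)); print(n,np.round(c["intrinsics"],1).tolist(),np.round(c["pose"],3).tolist())
E
```

```text
{'clock': 0.0, 'q': [-72.088, 39.533, -11.145, 89.747, 9.013, 51.709, -12.324], 'joint_velocities': [-0.056, -0.042, -0.023, -0.049, -0.046, 0.088, 0.092], 'effort': [0.0, -53.962, -1.266, -15.855, 0.009, 0.01, -0.0], 'eef_pos': [0.172, 0.6, 0.244], 'tcp_rot': [[-0.0, 0.275, 0.961], [-0.002, 0.961, -0.275], [-1.0, -0.002, 0.0]], 'force': [-0.347, 0.082, 0.004], 'wrist_torque': [0.054, -0.021, 0.037], 'opening': 0.085}
scene [[404.8, 0.0, 252.0], [0.0, 404.8, 183.9], [0.0, 0.0, 1.0]] [[-0.466, 0.617, -0.634, 1.319], [0.885, 0.318, -0.341, 0.376], [-0.008, -0.72, -0.694, 0.829], [0.0, 0.0, 0.0, 1.0]]
top [[486.8, 0.0, 257.4], [0.0, 486.8, 201.1], [0.0, 0.0, 1.0]] [[-0.019, -0.99, 0.142, 0.419], [-1.0, 0.018, -0.005, -0.001], [0.002, -0.143, -0.99, 1.225], [0.0, 0.0, 0.0, 1.0]]
```

```bash
ls . pics
```

```text
.:
pics
scene0.npz
top0.npz

pics:
scene0.png
top0.png
```

View pics/scene0.png

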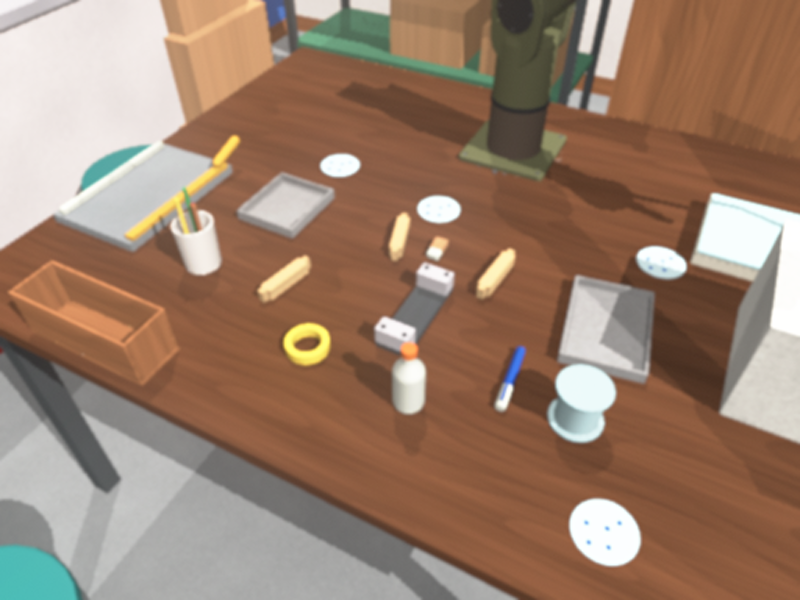

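View pics/top0.png

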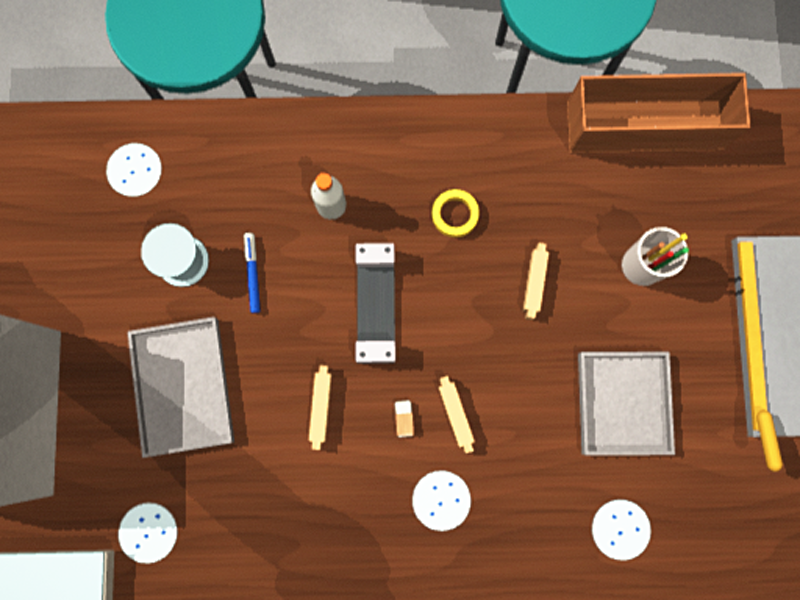

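Both views show all items: three bars (top view, 800x600 px) near (320,408), (456,413) and (537,280), the gauge at (375,303), the long tray at (180,387) and the short tray at (627,403). Next I measure them.

```bash
cat > h.py <<'E'
import numpy as np,cv2
def load(n):
    f=np.load(n); return f["p"],f["d"],f["K"],f["T"]
def cast(uv,z,K,T):
    uv=np.atleast_2d(uv).astype(float); r=np.c_[(uv[:,0]-K[0,2])/K[0,0],(uv[:,1]-K[1,2])/K[1,1],np.ones(len(uv))]@T[:3,:3].T
    t=(z-T[2,3])/r[:,2]; return T[:3,3]+r*t[:,None]
def proj(P,K,T):
    c=(np.atleast_2d(P)-T[:3,3])@T[:3,:3]; return np.c_[c[:,0]/c[:,2]*K[0,0]+K[0,2],c[:,1]/c[:,2]*K[1,1]+K[1,2]]
def world(d,K,T):
    v,u=np.mgrid[:d.shape[0],:d.shape[1]]; c=np.stack([(u-K[0,2])/K[0,0]*d,(v-K[1,2])/K[1,1]*d,d],-1); return c@T[:3,:3].T+T[:3,3]
E
python3 - <<'E'
from h import *
for n in("top","scene"):
    p,d,K,T=load(n+"0.npz"); W=world(d,K,T)
    hsv=cv2.cvtColor(p,cv2.COLOR_RGB2HSV)
    c0=(240,290) if n=="top" else (262,197)
    m=((hsv[...,0]>14)&(hsv[...,0]<30)&(hsv[...,1]>50)&(hsv[...,1]<160)&(hsv[...,2]>150)).astype(np.uint8)
    k,l,st,ce=cv2.connectedComponentsWithStats(m)
    for i in range(1,k):
        if 60<st[i,4]<900:
            pts=np.argwhere(l==i)[:,::-1]; Z=W[...,2][l==i]
            w=cast(pts,0.024,K,T)[:,:2]; r=cv2.minAreaRect((w*1000).astype(np.float32))
            e,v=np.linalg.eigh(np.cov(w.T)); print(n,i,st[i],ce[i].round(1),"z",np.percentile(Z,[10,50,90]).round(3),"cen",w.mean(0).round(4),"rect",np.round(r[0],1),np.round(r[1],1),"yaw",np.degrees(np.arctan2(v[1,1],v[0,1])).round(2))
p,d,K,T=load("top0.npz")
cv2.imwrite("pics/zg.png",cv2.resize(p[140:300,180:370][:,:,::-1],None,fx=4,fy=3.75,interpolation=cv2.INTER_NEAREST))
p,d,K,T=load("scene0.npz"); print("tcp in scene",proj([[.172,.6,.245],[0,0,0.3]],K,T))
E
```

```text
top 12 [335 155  16  49 473] [342.5 179.3] z [0.017 0.023 0.026] cen [ 0.6428 -0.2207] rect [ 643.8 -221. ] [ 27.3 124.7] yaw 169.06
top 33 [198 234  14  54 488] [204.3 260.3] z [0.02  0.023 0.026] cen [0.4477 0.1264] rect [447.6 126.5] [ 25.5 130. ] yaw 174.46
top 34 [281 241  22  49 468] [291.5 264.8] z [0.019 0.023 0.027] cen [ 0.4326 -0.0866] rect [432.9 -86.8] [122.6  25.8] yaw -162.23
top 41 [253 263  11  17 146] [258.5 271.3] z [0.012 0.014 0.017] cen [ 0.4184 -0.0056] rect [419.1  -4.5] [24.5 38.7] yaw 179.84
scene 1 [106   0  62  28 312] [138.6  14. ] z [-0.088 -0.084 -0.08 ] cen [-0.2603 -1.1148] rect [ -275.2 -1117.5] [102.5 386. ] yaw 176.7
scene 12 [251  33  46  11  67] [273.1  38. ] z [-0.203 -0.199 -0.194] cen [-0.31   -0.3812] rect [-310.8 -385. ] [ 23.3 221.6] yaw 90.93
scene 13 [119  86  35  40 371] [136.5 106.4] z [0.013 0.031 0.062] cen [ 0.4167 -0.5749] rect [ 405.4 -572.8] [259.3  55.1] yaw -165.27
scene 14 [ 80 122  42  33 452] [102.6 139. ] z [0.02  0.03  0.115] cen [ 0.6193 -0.5493] rect [ 622.5 -560.3] [155.5 124.5] yaw 178.56
scene 16 [249 136  13  31 267] [255. 151.] z [0.003 0.024 0.027] cen [ 0.4474 -0.0798] rect [444.8 -80.5] [149.4  32.1] yaw -160.37
scene 18 [305 159  25  32 386] [316.6 174.7] z [0.003 0.024 0.027] cen [0.4618 0.1313] rect [459.6 131.1] [ 37.6 152.2] yaw 177.12
scene 19 [165 164  34  29 460] [181.6 178.1] z [0.003 0.022 0.026] cen [ 0.6554 -0.2126] rect [ 652.7 -212.1] [ 48.6 134.6] yaw 172.67
scene 27 [181 206  31  27 407] [196.8 218.2] z [0.001 0.016 0.022] cen [ 0.7654 -0.0878] rect [767.7 -89.1] [91.7 79.4] yaw 47.96
tcp in scene [[534.48208555 101.10924967]
 [339.01361119  15.91542878]]
```

View pics/zg.png

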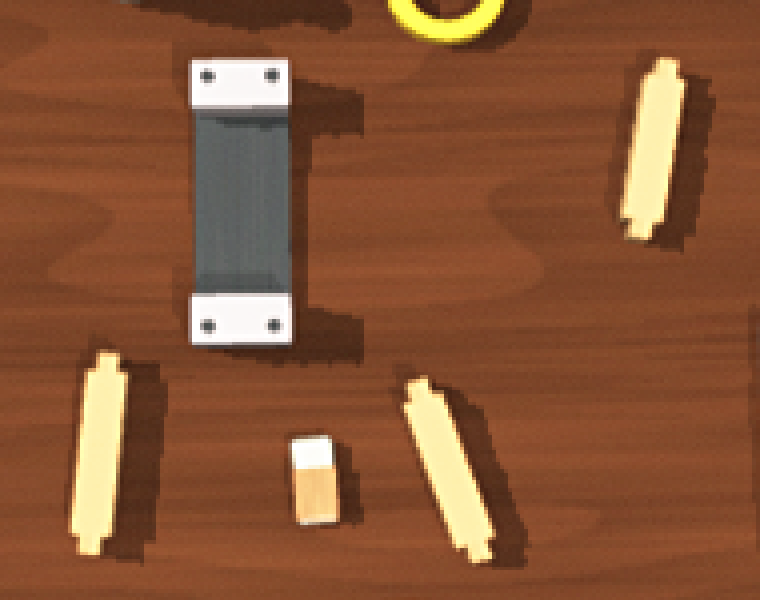

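Run:
```python
from h import *
p,d,K,T=load("top0.npz"); hsv=cv2.cvtColor(p,cv2.COLOR_RGB2HSV).astype(int); W=world(d,K,T)
m=((hsv[...,1]<30)&(hsv[...,2]>215)); m[:140]=0;m[240:]=0;m[:,:215]=0;m[:,265:]=0
k,l,st,ce=cv2.connectedComponentsWithStats(m.astype(np.uint8))
cs=[]
for i in range(1,k):
    if st[i,4]<60: continue
    cc,_=cv2.findContours((l==i).astype(np.uint8),cv2.RETR_EXTERNAL,cv2.CHAIN_APPROX_NONE)
    w=cast(cc[0][:,0],.045,K,T)[:,:2]*1000; r=cv2.minAreaRect(w.astype(np.float32)); print(st[i],np.round(r[0],1),np.round(r[1],1),round(r[2],2),"z",np.median(W[...,2][l==i]).round(4)); cs.append(r[0])
cs=np.array(cs); print("gauge mid",cs.mean(0),"sep(156)",np.linalg.norm(cs[0]-cs[1]),"yaw",np.degrees(np.arctan2(*(cs[0]-cs[1])[::-1])))
# subpixel: intensity profile averaged across block columns
g=p.astype(float).mean(2)
prof=g[148:240,233:249].mean(1); print(prof.round().astype(int).tolist())
# trays: pixels with low saturation, heights
for nm,(a,b,c,e) in dict(long=(190,300,75,155),short=(215,300,362,440)).items():
    s=np.zeros(m.shape,bool); s[a:b,c:e]=1
    t=(hsv[...,1]<60)&(W[...,2]>-.01)&(W[...,2]<0.04)&s
    k,l,st,ce=cv2.connectedComponentsWithStats(t.astype(np.uint8)); i=1+np.argmax(st[1:,4])
    cc,_=cv2.findContours((l==i).astype(np.uint8),cv2.RETR_EXTERNAL,cv2.CHAIN_APPROX_NONE)
    w=cast(cc[0][:,0],.022,K,T)[:,:2]*1000; r=cv2.minAreaRect(w.astype(np.float32)); print(nm,st[i],np.round(r[0],1),np.round(r[1],1),round(r[2],2),np.round(cv2.boxPoints(r)).tolist())
```

```text
[228 156  24  12 265] [688.5  36.3] [57.1 27.9] 88.94 z 0.0444
[228 218  25  13 292] [533.1  37.2] [58.5 29.3] 88.93 z 0.0443
gauge mid [610.76901245  36.79497337] sep(156) 155.40600691060598 yaw -0.3330546937263866
[74, 78, 77, 76, 75, 68, 68, 132, 234, 253, 236, 217, 215, 234, 247, 248, 248, 249, 251, 247, 166, 103, 90, 65, 65, 78, 94, 97, 97, 96, 96, 96, 96, 96, 96, 95, 96, 96, 96, 96, 96, 96, 96, 96, 96, 96, 96, 97, 97, 97, 97, 97, 97, 97, 97, 98, 98, 98, 98, 98, 99, 99, 99, 99, 94, 86, 86, 85, 80, 88, 208, 255, 251, 249, 249, 249, 248, 234, 220, 223, 243, 253, 250, 152, 61, 44, 53, 61, 69, 72, 78, 80]
long [  82  203   68   90 4768] [484.8 346.3] [201.3 143.6] 8.44 [[375.0, 403.0], [396.0, 261.0], [595.0, 290.0], [574.0, 432.0]]
short [ 370  225   62   66 3860] [ 446.1 -354.4] [144.8 158.7] 88.93 [[365.0, -425.0], [524.0, -428.0], [527.0, -283.0], [368.0, -280.0]]
```

Run:
```python
from h import *
p,d,K,T=load("top0.npz")
print(cast([[241,155.1],[241,167.94],[241,217.78],[241,230.98]],.045,K,T).round(4))
# bars: subpixel ends along their axis, by profile of the soft wood mask (top view)
g=p.astype(float)[...,2]  # blue channel: wood bar bright
g=p.astype(float).min(2)
for nm,c,yaw in (("A",(.645,-.2229),169.06),("B",(.448,.1277),174.46),("C",(.4327,-.0875),-162.23)):
    a=np.radians(yaw); u=np.array([np.cos(a),np.sin(a)]); u*=np.sign(u[0]); n=np.array([-u[1],u[0]])
    S=np.arange(-80,80.1,1)/1000; V=np.arange(-3,3.1,1)/1000
    P=np.array([[*(np.array(c)+s*u+v*n),.024] for s in S for v in V]); uv=proj(P,K,T).astype(np.float32)
    pr=cv2.remap(g.astype(np.float32),uv[:,0].reshape(len(S),-1),uv[:,1].reshape(len(S),-1),cv2.INTER_LINEAR).mean(1)
    hi=np.median(pr[50:110]); i=np.where(pr>(hi+40)/2)[0]; print(nm,hi,"ends mm",S[i[0]]*1000,S[i[-1]]*1000,pr[:25].round().astype(int).tolist(),pr[-25:].round().astype(int).tolist())
    V=np.arange(-30,30.1,.5)/1000;S2=np.arange(-40,40,2)/1000
    P=np.array([[*(np.array(c)+s*u+v*n),.024] for s in S2 for v in V]); uv=proj(P,K,T).astype(np.float32)
    q=cv2.remap(g.astype(np.float32),uv[:,0].reshape(len(S2),-1),uv[:,1].reshape(len(S2),-1),cv2.INTER_LINEAR)>(hi+40)/2
    cen=[(V[r].min()+V[r].max())/2*1000 for r in q]; f=np.polyfit(S2*1000,cen,1); print("  yaw fix deg",np.degrees(f[0]).round(2),"lateral",f[1].round(2),"width",np.mean([np.ptp(V[r]) for r in q])*1000)
```

```text
[[0.7046 0.0324 0.045 ]
 [0.6721 0.0328 0.045 ]
 [0.5482 0.0346 0.045 ]
 [0.516  0.035  0.045 ]]
A 174.86557 ends mm -62.0 60.0 [42, 43, 43, 43, 42, 42, 42, 42, 42, 42, 42, 40, 40, 44, 49, 61, 79, 101, 126, 149, 163, 169, 174, 173, 172] [173, 166, 157, 139, 114, 88, 68, 51, 41, 40, 40, 42, 44, 45, 45, 44, 43, 43, 42, 42, 42, 41, 41, 41, 41]
  yaw fix deg 0.05 lateral 0.99 width 25.325000000000003
B 174.50201 ends mm -65.0 64.0 [46, 46, 47, 47, 47, 47, 46, 46, 45, 43, 42, 44, 46, 63, 97, 129, 146, 163, 169, 171, 171, 171, 171, 170, 170] [169, 169, 171, 173, 173, 174, 169, 151, 132, 105, 76, 54, 43, 32, 32, 33, 34, 35, 37, 37, 38, 38, 38, 38, 39]
  yaw fix deg -0.13 lateral -0.86 width 24.025
C 173.60043 ends mm -61.0 61.0 [40, 40, 41, 42, 43, 44, 45, 45, 45, 45, 45, 43, 43, 41, 38, 35, 40, 56, 84, 118, 145, 161, 170, 173, 173] [175, 176, 173, 161, 139, 112, 82, 55, 39, 33, 33, 34, 35, 37, 38, 39, 38, 38, 39, 40, 41, 41, 41, 40, 39]
  yaw fix deg -0.05 lateral 0.45 width 24.45
```

```bash
cat > plan.py <<'E'
import sys,numpy as np
from rig import observe
# usage: plan.py x y z jawyaw [x y z jawyaw ...]  (world, jaw direction in deg) ; base = measured pose
s=observe(); p=np.array(s["eef_pos"]);R=np.array(s["tcp_rot"])
print("clock",round(s["clock"],2),"tcp",p.round(4),"jaw yaw",round(float(np.degrees(np.arctan2(R[1,1],R[0,1]))),2),"tilt",R[2].round(4),"F",np.round(s["force"],1),"open",round(s["opening"],4),"q1,q7",np.round(s["q"],1)[[0,6]])
a=list(map(float,sys.argv[1:]))
yaw=np.degrees(np.arctan2(R[1,1],R[0,1])); c,n=np.cos(np.radians(yaw)),np.sin(np.radians(yaw))
for i in range(0,len(a),4):
    D=np.array(a[i:i+3])-p; print("shift x(down) %.4f y %.4f z %.4f  turn_x %.2f  dist %.3f"%(-D[2],D@[c,n,0],D@[n,-c,0],-(a[i+3]-yaw),np.linalg.norm(D)))
E
python3 plan.py .4475 .1269 .08 84.3 .4475 .1269 .017 84.3
```

```text
clock 0.1 tcp [0.1719 0.6003 0.2446] jaw yaw 74.03 tilt [-1.0e+00 -1.7e-03  1.0e-04] F [ 0.5 -0.2 -0.4] open 0.0857 q1,q7 [-72.1 -12.3]
shift x(down) 0.1646 y -0.3793 z 0.3952  turn_x -10.27  dist 0.572
shift x(down) 0.2276 y -0.3793 z 0.3952  turn_x -10.27  dist 0.593
```

send_rows(
  commands=[
    [[0.014,-0.033,0.035,-1.3,0,0],[0.028,-0.066,0.069,-2.6,0,0],[0.043,-0.1,0.104,-3.9,0,0],[0.058,-0.133,0.139,-5.2,0,0],[0.072,-0.166,0.173,-6.5,0,0],[0.087,-0.2,0.208,-7.8,0,0],[0.101,-0.233,0.243,-9.1,0,0],[0.115,-0.266,0.278,-10.3,0,0]],
  ],
  hand=0.6,
  force=60,
)

```text
clock: 0.9
eef_pos: [0.3657, 0.2688, 0.1303]
tcp_rot: [[-0.0, 0.098, 0.995], [0.0, 0.995, -0.098], [-1.0, 0.0, -0.0]]
force: [1.0, 0.4, -0.9]
opening: 0.0515
```

```bash
python3 plan.py .4475 .1269 .05 84.3 .4475 .1269 .017 84.3
```

```text
clock 0.9 tcp [0.3657 0.2688 0.1303] jaw yaw 84.4 tilt [-1.e+00  3.e-04 -2.e-04] F [ 1.   0.4 -0.9] open 0.0515 q1,q7 [-35.   17.7]
shift x(down) 0.0803 y -0.1333 z 0.0953  turn_x 0.10  dist 0.182
shift x(down) 0.1133 y -0.1333 z 0.0953  turn_x 0.10  dist 0.199
```

send_rows(
  commands=[
    [[0.01,-0.033,0.024,0,0,0],[0.025,-0.066,0.048,0,0,0],[0.04,-0.1,0.072,0,0,0],[0.055,-0.133,0.095,0,0,0],[0.075,-0.133,0.095,0,0,0],[0.09,-0.133,0.095,0,0,0],[0.1,-0.133,0.095,0,0,0],[0.1,-0.133,0.095,0,0,0]],
  ],
)

```text
clock: 1.7
eef_pos: [0.4457, 0.1288, 0.0298]
tcp_rot: [[-0.002, 0.098, 0.995], [-0.001, 0.995, -0.098], [-1.0, -0.001, -0.002]]
force: [-0.4, 0.5, 1.0]
opening: 0.0512
```

```bash
python3 plan.py .4475 .1269 .018 84.3
python3 - <<'E'
from rig import camera
import cv2
p,d=camera("top"); cv2.imwrite("pics/t1.png",cv2.resize(p[140:330,150:380][:,:,::-1],None,fx=3.4,fy=3.1,interpolation=cv2.INTER_CUBIC))
E
```

```text
clock 1.7 tcp [0.4457 0.1288 0.0298] jaw yaw 84.38 tilt [-1.     -0.001  -0.0018] F [-0.4  0.5  1. ] open 0.0512 q1,q7 [-20.   27.5]
shift x(down) 0.0118 y -0.0017 z 0.0020  turn_x 0.08  dist 0.012
```

View pics/t1.png

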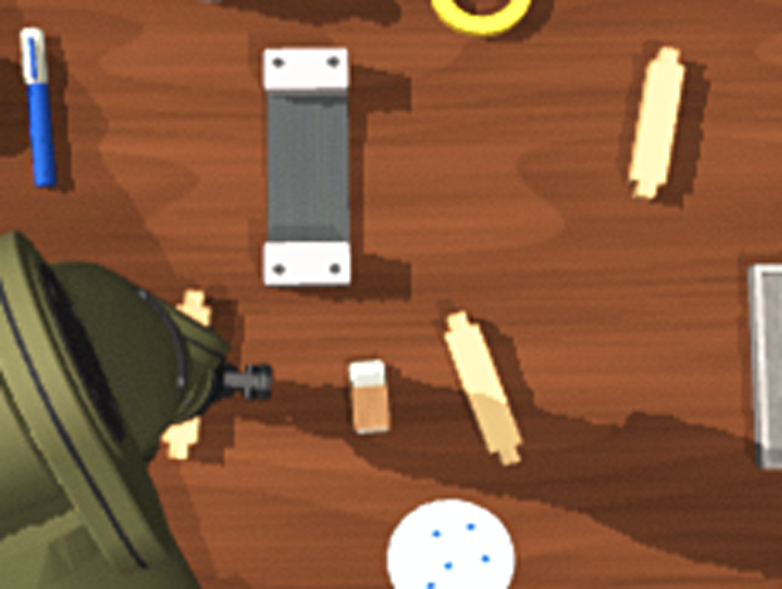

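The gripper sits over bar B (mid at about (190,375)), one finger visible on its right at (250,382). Descend and grip.

send_rows(
  commands=[
    [[0.004,-0.001,0.001,0,0,0],[0.008,-0.002,0.002,0,0,0],[0.012,-0.002,0.002,0,0,0],[0.012,-0.002,0.002,0,0,0],[0.012,-0.002,0.002,0,0,0],[0.012,-0.002,0.002,0,0,0],[0.012,-0.002,0.002,0,0,0],[0.012,-0.002,0.002,0,0,0]],
  ],
)

```text
clock: 2.55
eef_pos: [0.4483, 0.1265, 0.019]
tcp_rot: [[0.0, 0.099, 0.995], [0.0, 0.995, -0.099], [-1.0, 0.0, 0.0]]
force: [-0.6, 0.1, 0.7]
opening: 0.0514
```

send_rows(
  commands=[
    [[0,0,0,0,0,0],[0,0,0,0,0,0],[0,0,0,0,0,0],[0,0,0,0,0,0],[0,0,0,0,0,0],[0,0,0,0,0,0],[0,0,0,0,0,0],[0,0,0,0,0,0]],
  ],
  hand=0,
  force=60,
)

```text
clock: 3.35
eef_pos: [0.4482, 0.1265, 0.0191]
tcp_rot: [[0.0, 0.099, 0.995], [0.0, 0.995, -0.099], [-1.0, 0.0, 0.0]]
force: [-1.3, -0.0, 5.9]
opening: 0.0226
```

```bash
python3 plan.py .6104 .0368 .10 89.5 .6104 .0368 .067 89.5
```

```text
clock 3.35 tcp [0.4482 0.1265 0.0191] jaw yaw 84.33 tilt [-1.e+00  3.e-04  3.e-04] F [-1.3 -0.   5.9] open 0.0226 q1,q7 [-20.2  24.2]
shift x(down) -0.0809 y -0.0733 z 0.1702  turn_x -5.17  dist 0.202
shift x(down) -0.0479 y -0.0733 z 0.1702  turn_x -5.17  dist 0.191
```

send_rows(
  commands=[
    [[-0.02,0,0,0,0,0],[-0.05,0,0,0,0,0],[-0.075,-0.01,0.025,-1,0,0],[-0.081,-0.03,0.07,-2.5,0,0],[-0.081,-0.05,0.115,-4,0,0],[-0.081,-0.07,0.155,-5.2,0,0],[-0.081,-0.073,0.171,-5.2,0,0],[-0.081,-0.073,0.171,-5.2,0,0]],
  ],
)

```text
clock: 4.15
eef_pos: [0.6134, 0.0342, 0.0992]
tcp_rot: [[0.002, 0.014, 1.0], [-0.0, 1.0, -0.014], [-1.0, -0.0, 0.002]]
force: [-1.2, 0.2, -0.3]
opening: 0.0226
```

```bash
cat > look.py <<'E'
import sys,cv2
from rig import camera
import numpy as np
n,o,a,b,c,d_=sys.argv[1],sys.argv[2],*map(int,sys.argv[3:7])
p,d=camera(n); np.savez(o+".npz",p=p,d=d); q=p[a:b,c:d_][:,:,::-1]; f=min(800/q.shape[1],600/q.shape[0]); cv2.imwrite("pics/"+o+".png",cv2.resize(q,None,fx=f,fy=f,interpolation=cv2.INTER_CUBIC))
E
python3 plan.py .6111 .0368 .075 89.5; python3 look.py scene s2 130 280 180 380
```

```text
clock 4.15 tcp [0.6134 0.0342 0.0992] jaw yaw 89.21 tilt [-1.0e+00 -4.0e-04  1.9e-03] F [-1.2  0.2 -0.3] open 0.0226 q1,q7 [ 7.2 51.2]
shift x(down) 0.0242 y 0.0026 z -0.0023  turn_x -0.29  dist 0.024
```

View pics/s2.png

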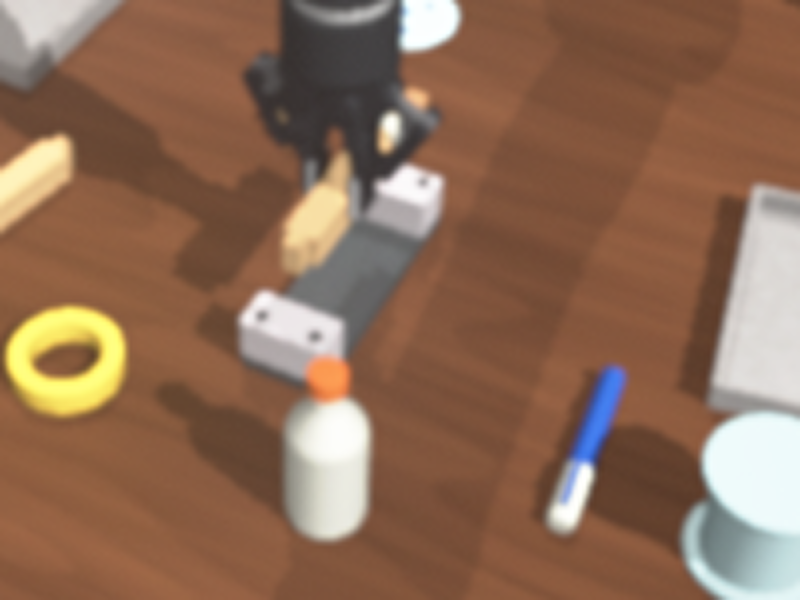

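The bar is held level at (320,230) above the gauge. Lower to just above the blocks and let it settle.

send_rows(
  commands=[
    [[0.01,0,0,0,0,0],[0.02,0,0,0,0,0],[0.028,0,0,0,0,0],[0.031,0,0,0,0,0],[0.031,0,0,0,0,0],[0.031,0,0,0,0,0],[0.031,0,0,0,0,0],[0.031,0,0,0,0,0]],
  ],
)

```text
clock: 5.0
eef_pos: [0.6114, 0.0369, 0.0692]
tcp_rot: [[0.001, 0.008, 1.0], [0.0, 1.0, -0.008], [-1.0, 0.0, 0.001]]
force: [0.5, 0.1, -0.6]
opening: 0.0227
```

```bash
python3 plan.py .6111 .0368 .059 89.5; python3 look.py top t3 130 250 170 320
```

```text
clock 5.0 tcp [0.6114 0.0369 0.0692] jaw yaw 89.52 tilt [-1.e+00  2.e-04  7.e-04] F [ 0.5  0.1 -0.6] open 0.0227 q1,q7 [ 6.1 49.7]
shift x(down) 0.0102 y -0.0001 z -0.0003  turn_x 0.02  dist 0.010
```

View pics/t3.png

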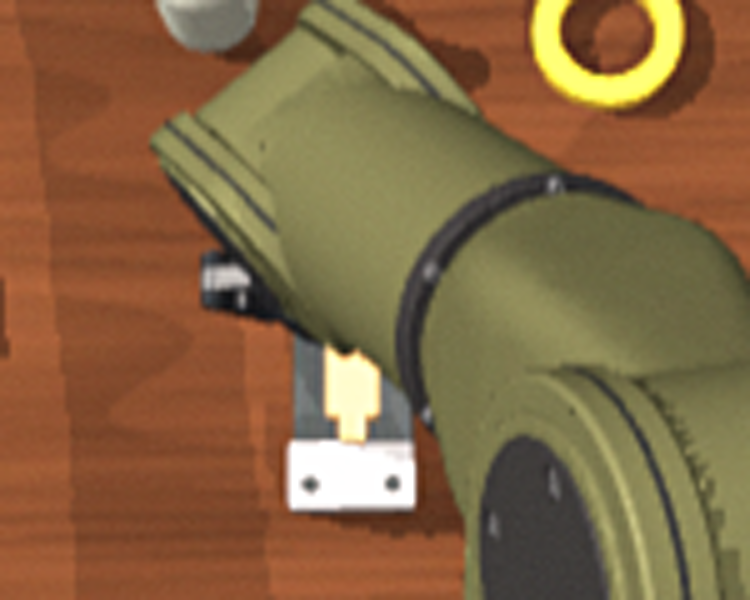

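The near bar tip is at (352,440), right at the near block's inner edge, so bar and gap are lined up. Now the slow try.

send_rows(
  commands=[
    [[0.001,0,0,0,0,0],[0.002,0,0,0,0,0],[0.003,0,0,0,0,0],[0.004,0,0,0,0,0],[0.005,0,0,0,0,0],[0.006,0,0,0,0,0],[0.007,0,0,0,0,0],[0.007,0,0,0,0,0]],
  ],
)

```text
clock: 5.85
eef_pos: [0.6112, 0.037, 0.064]
tcp_rot: [[0.001, 0.008, 1.0], [-0.001, 1.0, -0.008], [-1.0, -0.001, 0.001]]
force: [-4.8, -0.7, 15.3]
opening: 0.0229
```

```bash
python3 plan.py; python3 look.py scene s4 130 250 200 340
```

```text
clock 5.85 tcp [0.6112 0.037  0.064 ] jaw yaw 89.52 tilt [-1.e+00 -9.e-04  8.e-04] F [-4.8 -0.7 15.3] open 0.0229 q1,q7 [ 5.9 49.4]
```

View pics/s4.png

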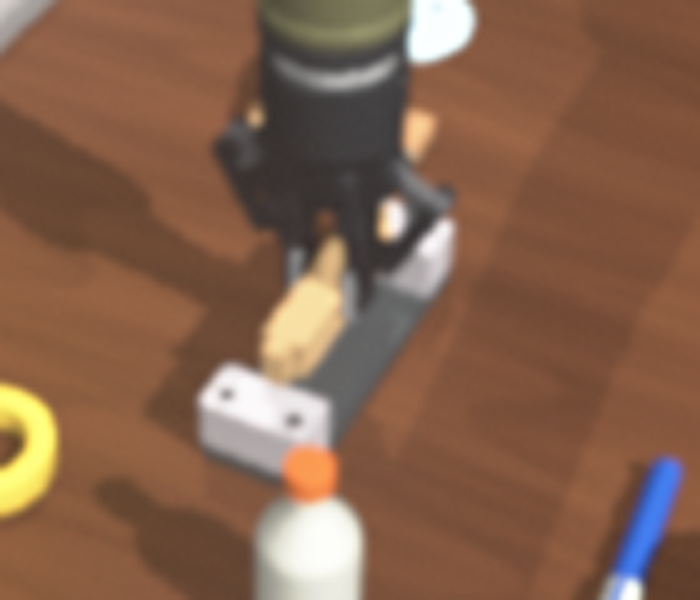

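Bar B stopped with 15 N at TCP z = 0.064, exactly block-top height: long. Carry it to the long tray.

```bash
python3 plan.py .4889 .3213 .1 98.4 .4889 .3213 .025 98.4
```

```text
clock 5.9 tcp [0.6112 0.037  0.0639] jaw yaw 89.52 tilt [-1.e+00 -8.e-04  8.e-04] F [-5.6 -1.9 15.5] open 0.0228 q1,q7 [ 5.9 49.4]
shift x(down) -0.0361 y 0.2833 z -0.1246  turn_x -8.88  dist 0.312
shift x(down) 0.0389 y 0.2833 z -0.1246  turn_x -8.88  dist 0.312
```

send_rows(
  commands=[
    [[-0.015,0,0,0,0,0],[-0.038,0.015,-0.006,0,0,0],[-0.038,0.06,-0.026,-2,0,0],[-0.038,0.106,-0.046,-4,0,0],[-0.038,0.152,-0.066,-6,0,0],[-0.038,0.198,-0.086,-8,0,0],[-0.038,0.243,-0.106,-8.9,0,0],[-0.038,0.283,-0.125,-8.9,0,0]],
  ],
)

```text
clock: 6.7
eef_pos: [0.4874, 0.324, 0.1006]
tcp_rot: [[0.0, -0.148, 0.989], [0.002, 0.989, 0.148], [-1.0, 0.002, 0.001]]
force: [0.5, -0.4, 0.3]
opening: 0.0227
```

send_rows(
  commands=[
    [[0,0,0,0,0,0],[0.02,0,0,0,0,0],[0.04,0,0,0,0,0],[0.055,0,0,0,0,0],[0.065,0,0,0,0,0],[0.065,0,0,0,0,0],[0.065,0,0,0,0,0],[0.065,0,0,0,0,0]],
  ],
)

```text
clock: 7.5
eef_pos: [0.489, 0.3214, 0.0357]
tcp_rot: [[0.001, -0.146, 0.989], [0.001, 0.989, 0.146], [-1.0, 0.001, 0.001]]
force: [0.2, -0.9, -1.0]
opening: 0.0224
```

```bash
python3 plan.py .4889 .3213 .025 98.4;python3 look.py scene s5 150 270 300 450; python3 look.py top t5 170 320 60 250
```

```text
clock 7.5 tcp [0.489  0.3214 0.0357] jaw yaw 98.42 tilt [-1.      0.001   0.0012] F [ 0.2 -0.9 -1. ] open 0.0224 q1,q7 [-26.1  25.7]
shift x(down) 0.0107 y -0.0001 z -0.0001  turn_x 0.02  dist 0.011
```

View pics/s5.png

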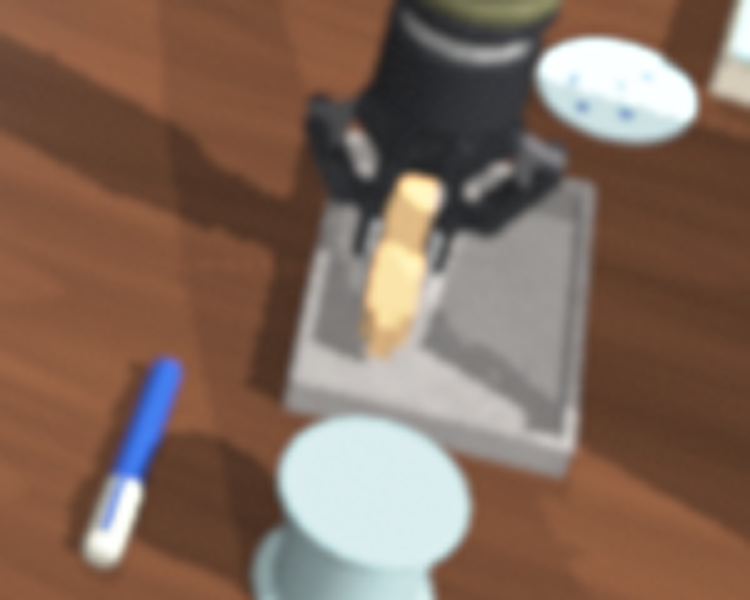

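View pics/t5.png

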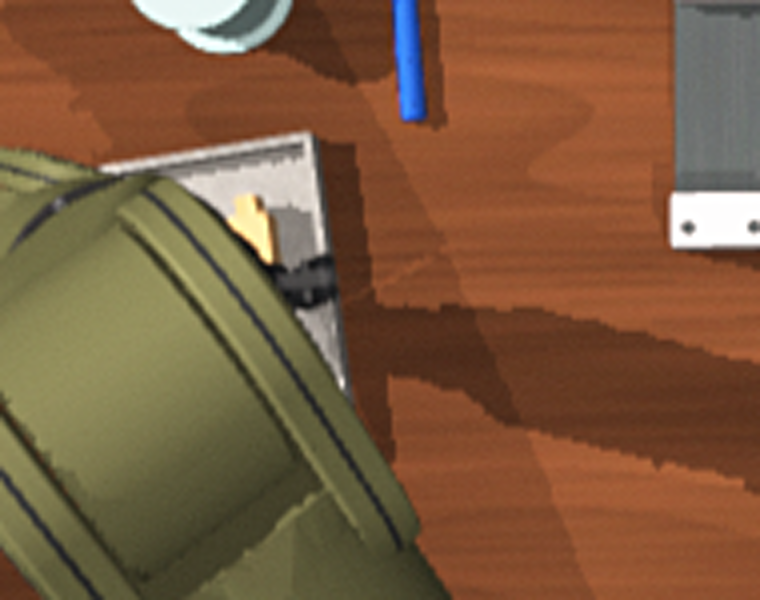

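Bar B hangs inside the tray (scene crop (390,290)); a finger knuckle is near the right wall (top crop (320,280)), so I shift 8 mm inward, lower and release.

send_rows(
  commands=[
    [[0,0.004,0,0,0,0],[0.002,0.008,0,0,0,0],[0.005,0.008,0,0,0,0],[0.008,0.008,0,0,0,0],[0.01,0.008,0,0,0,0],[0.011,0.008,0,0,0,0],[0.011,0.008,0,0,0,0],[0.011,0.008,0,0,0,0]],
  ],
)

```text
clock: 8.4
eef_pos: [0.4871, 0.3286, 0.0242]
tcp_rot: [[-0.0, -0.147, 0.989], [-0.001, 0.989, 0.147], [-1.0, -0.001, -0.0]]
force: [-0.7, -0.8, 5.3]
opening: 0.0225
```

send_rows(
  commands=[
    [[0,0,0,0,0,0],[0,0,0,0,0,0],[0,0,0,0,0,0],[0,0,0,0,0,0],[-0.01,0,0,0,0,0],[-0.03,0,0,0,0,0],[-0.06,0,0,0,0,0],[-0.09,0,0,0,0,0]],
  ],
  hand=0.42,
)

```text
clock: 9.2
eef_pos: [0.4871, 0.3287, 0.1152]
tcp_rot: [[-0.0, -0.147, 0.989], [-0.0, 0.989, 0.147], [-1.0, -0.0, -0.001]]
force: [-0.1, 0.4, 0.2]
opening: 0.0358
```

```bash
python3 plan.py .4326 -.0871 .11 107.7 .4326 -.0871 .019 107.7;python3 look.py scene s6 150 270 300 450
```

```text
clock 9.2 tcp [0.4871 0.3287 0.1152] jaw yaw 98.44 tilt [-1.e+00 -1.e-04 -5.e-04] F [-0.1  0.4  0.2] open 0.0358 q1,q7 [-23.8  29.5]
shift x(down) 0.0052 y -0.4033 z -0.1149  turn_x -9.26  dist 0.419
shift x(down) 0.0962 y -0.4033 z -0.1149  turn_x -9.26  dist 0.430
```

View pics/s6.png

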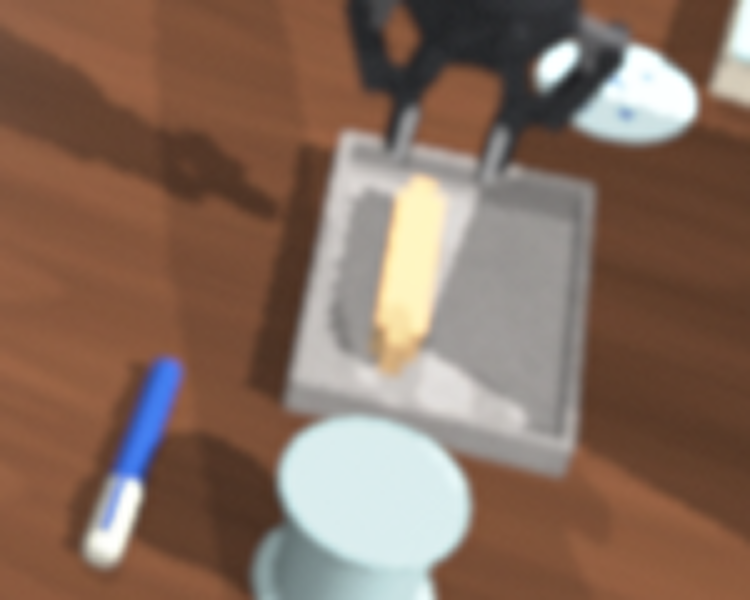

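Bar B lies flat in the long tray at (410,270), clear of the walls. Next bar C.

send_rows(
  commands=[
    [[0,-0.047,-0.013,-1.2,0,0],[0,-0.094,-0.027,-2.4,0,0],[0,-0.141,-0.04,-3.6,0,0],[0,-0.188,-0.054,-4.8,0,0],[0,-0.235,-0.067,-6,0,0],[0,-0.282,-0.08,-7.2,0,0],[0,-0.329,-0.094,-8.4,0,0],[0.005,-0.376,-0.107,-9.3,0,0]],
  ],
  hand=0.55,
)

```text
clock: 10.05
eef_pos: [0.4368, -0.0605, 0.1097]
tcp_rot: [[0.002, -0.306, 0.952], [-0.0, 0.952, 0.306], [-1.0, -0.001, 0.002]]
force: [0.3, -0.3, 0.5]
opening: 0.0471
```

```bash
python3 plan.py .4326 -.0871 .11 107.7 .4326 -.0871 .019 107.7
```

```text
clock 10.05 tcp [ 0.4368 -0.0605  0.1097] jaw yaw 107.8 tilt [-1.0e+00 -9.0e-04  2.1e-03] F [ 0.3 -0.3  0.5] open 0.0471 q1,q7 [16.1 56.9]
shift x(down) -0.0003 y -0.0240 z -0.0121  turn_x 0.10  dist 0.027
shift x(down) 0.0907 y -0.0240 z -0.0121  turn_x 0.10  dist 0.095
```

send_rows(
  commands=[
    [[0,-0.014,-0.004,0,0,0],[0.01,-0.027,-0.008,0,0,0],[0.03,-0.027,-0.008,0,0,0],[0.05,-0.027,-0.008,0,0,0],[0.065,-0.027,-0.008,0,0,0],[0.07,-0.027,-0.008,0,0,0],[0.07,-0.027,-0.008,0,0,0],[0.07,-0.027,-0.008,0,0,0]],
  ],
)

```text
clock: 10.85
eef_pos: [0.4376, -0.0868, 0.0392]
tcp_rot: [[0.001, -0.305, 0.952], [-0.0, 0.952, 0.305], [-1.0, -0.0, 0.001]]
force: [0.7, -0.0, 0.8]
opening: 0.0473
```

```bash
python3 plan.py .4326 -.0871 .019 107.7; python3 look.py scene s7 100 220 190 340
```

```text
clock 10.85 tcp [ 0.4376 -0.0868  0.0392] jaw yaw 107.75 tilt [-1.e+00 -3.e-04  8.e-04] F [ 0.7 -0.   0.8] open 0.0473 q1,q7 [ 8.2 45.5]
shift x(down) 0.0202 y 0.0012 z -0.0049  turn_x 0.05  dist 0.021
```

View pics/s7.png

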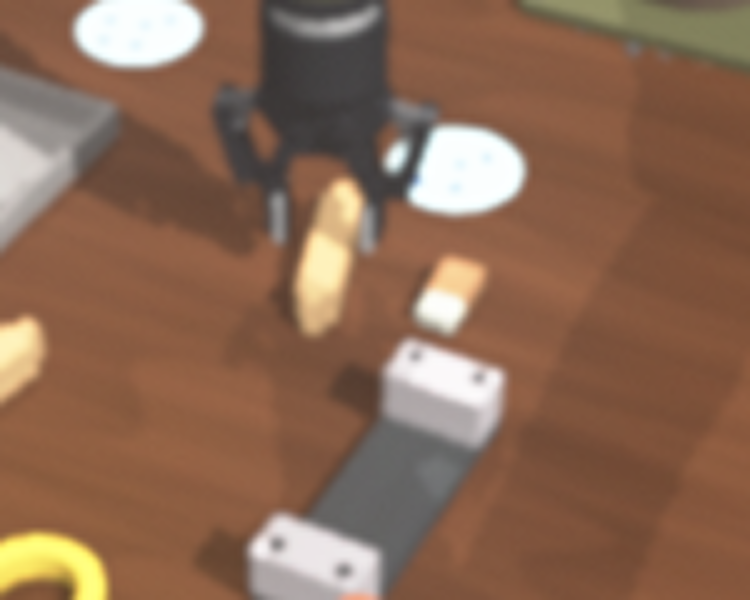

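Fingers straddle bar C ((325,260)), eraser clear. Correct by 5 mm along the bar and descend.

send_rows(
  commands=[
    [[0.003,0.001,-0.005,0,0,0],[0.008,0.001,-0.005,0,0,0],[0.014,0.001,-0.005,0,0,0],[0.018,0.001,-0.005,0,0,0],[0.02,0.001,-0.005,0,0,0],[0.02,0.001,-0.005,0,0,0],[0.02,0.001,-0.005,0,0,0],[0.02,0.001,-0.005,0,0,0]],
  ],
)

```text
clock: 11.7
eef_pos: [0.4323, -0.0875, 0.0192]
tcp_rot: [[0.001, -0.305, 0.952], [-0.0, 0.952, 0.305], [-1.0, -0.001, 0.0]]
force: [0.3, 0.2, 0.4]
opening: 0.0467
```

send_rows(
  commands=[
    [[0,0,0,0,0,0],[0,0,0,0,0,0],[0,0,0,0,0,0],[0,0,0,0,0,0],[0,0,0,0,0,0],[0,0,0,0,0,0],[0,0,0,0,0,0],[0,0,0,0,0,0]],
  ],
  hand=0,
  force=60,
)

```text
clock: 12.5
eef_pos: [0.4322, -0.0874, 0.0193]
tcp_rot: [[0.0, -0.305, 0.952], [-0.0, 0.952, 0.305], [-1.0, -0.0, 0.0]]
force: [0.3, -0.0, 5.2]
opening: 0.0227
```

```bash
python3 plan.py .6104 .0368 .10 89.5
```

```text
clock 12.5 tcp [ 0.4322 -0.0874  0.0193] jaw yaw 107.75 tilt [-1.e+00 -2.e-04  4.e-04] F [ 0.3 -0.   5.2] open 0.0227 q1,q7 [13.9 17. ]
shift x(down) -0.0807 y 0.0639 z 0.2076  turn_x 18.25  dist 0.232
```

send_rows(
  commands=[
    [[-0.02,0,0,0,0,0],[-0.05,0,0.005,0,0,0],[-0.081,0.008,0.025,3,0,0],[-0.081,0.02,0.065,7,0,0],[-0.081,0.034,0.11,11,0,0],[-0.081,0.048,0.155,15,0,0],[-0.081,0.06,0.195,18.2,0,0],[-0.081,0.064,0.207,18.2,0,0]],
  ],
)

```text
clock: 13.3
eef_pos: [0.6135, 0.0412, 0.1004]
tcp_rot: [[0.005, 0.007, 1.0], [0.005, 1.0, -0.007], [-1.0, 0.005, 0.005]]
force: [-0.8, 0.5, -0.8]
opening: 0.0228
```

send_rows(
  commands=[
    [[0,0,0,0,0,0],[0.01,0,0,0,0,0],[0.02,0,0,0,0,0],[0.028,0,0,0,0,0],[0.031,0,0,0,0,0],[0.031,0,0,0,0,0],[0.031,0,0,0,0,0],[0.031,0,0,0,0,0]],
  ],
)

```text
clock: 14.1
eef_pos: [0.6101, 0.0366, 0.0692]
tcp_rot: [[0.001, 0.008, 1.0], [0.0, 1.0, -0.008], [-1.0, 0.0, 0.001]]
force: [-0.1, 1.0, -1.0]
opening: 0.0228
```

```bash
python3 plan.py .61 .0368 .064 89.5; python3 look.py top t8 130 250 170 320
```

```text
clock 14.1 tcp [0.6101 0.0366 0.0692] jaw yaw 89.52 tilt [-1.e+00  3.e-04  8.e-04] F [-0.1  1.  -1. ] open 0.0228 q1,q7 [ 7.9 46.4]
shift x(down) 0.0052 y 0.0002 z -0.0001  turn_x 0.02  dist 0.005
```

View pics/t8.png

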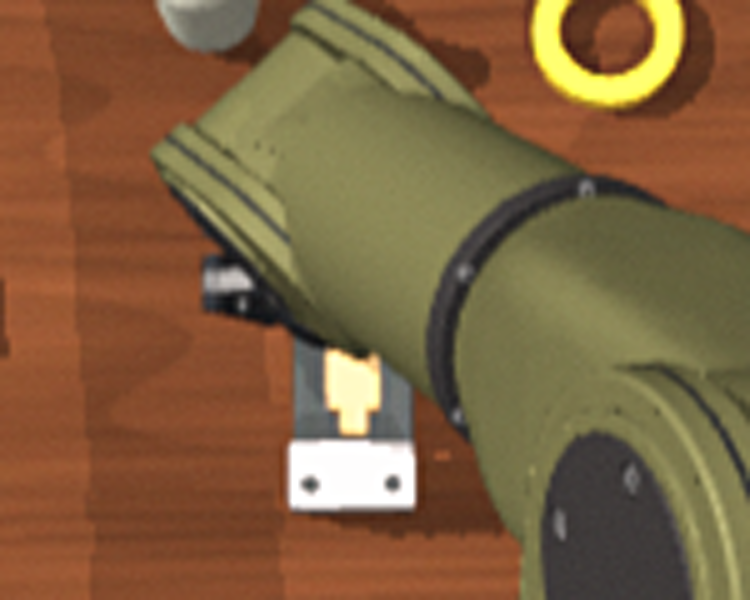

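The near tip now ends at (352,433), short of the block edge at 438. Slow try.

send_rows(
  commands=[
    [[0.001,0,0,0,0,0],[0.002,0,0,0,0,0],[0.004,0,0,0,0,0],[0.005,0,0,0,0,0],[0.006,0,0,0,0,0],[0.007,0,0,0,0,0],[0.008,0,0,0,0,0],[0.009,0,0,0,0,0]],
  ],
)

```text
clock: 14.95
eef_pos: [0.6098, 0.0365, 0.0598]
tcp_rot: [[0.0, 0.008, 1.0], [0.0, 1.0, -0.008], [-1.0, 0.0, 0.0]]
force: [0.6, 0.3, -1.1]
opening: 0.023
```

```bash
python3 plan.py .61 .0368 .064 89.5
```

```text
clock 14.95 tcp [0.6098 0.0365 0.0598] jaw yaw 89.53 tilt [-1.e+00  1.e-04  0.e+00] F [ 0.6  0.3 -1.1] open 0.023 q1,q7 [ 7.6 45.9]
shift x(down) -0.0042 y 0.0003 z 0.0002  turn_x 0.03  dist 0.004
```

No resistance, 4 mm below the block tops. Continue down into the gap to about 4 mm above the base.

send_rows(
  commands=[
    [[0.004,0,0,0,0,0],[0.008,0,0,0,0,0],[0.012,0,0,0,0,0],[0.016,0,0,0,0,0],[0.02,0,0,0,0,0],[0.023,0,0,0,0,0],[0.025,0,0,0,0,0],[0.025,0,0,0,0,0]],
  ],
)

```text
clock: 15.75
eef_pos: [0.6096, 0.0365, 0.0345]
tcp_rot: [[-0.0, 0.008, 1.0], [-0.0, 1.0, -0.008], [-1.0, -0.0, -0.0]]
force: [-0.6, -0.2, -0.8]
opening: 0.0227
```

```bash
python3 plan.py .61 .0368 .1 89.5; python3 look.py scene s9 130 250 200 340
```

```text
clock 15.75 tcp [0.6096 0.0365 0.0345] jaw yaw 89.53 tilt [-1.e+00 -0.e+00 -5.e-04] F [-0.6 -0.2 -0.8] open 0.0227 q1,q7 [ 6.8 44.6]
shift x(down) -0.0655 y 0.0003 z 0.0004  turn_x 0.03  dist 0.065
```

View pics/s9.png

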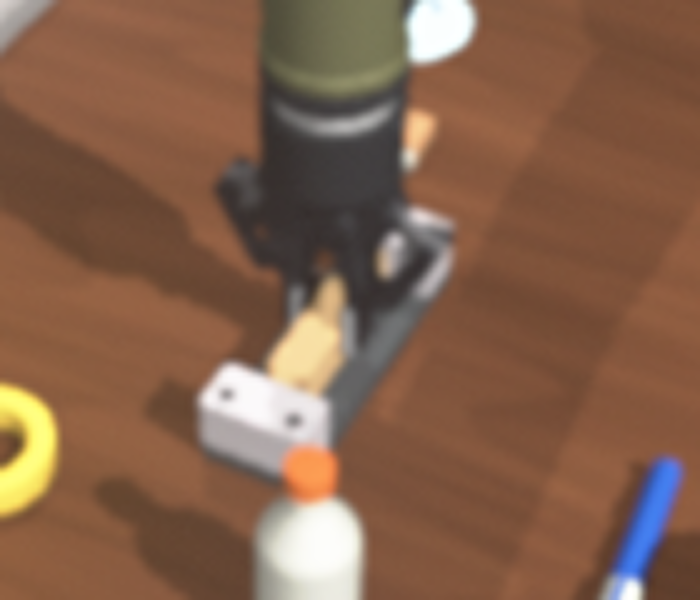

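Bar C is down between the blocks (its body at (310,355) is below the block tops) with no force: short. Carry it to the short tray.

```bash
python3 plan.py .446 -.383 .1 89 .446 -.383 .024 89
```

```text
clock 15.8 tcp [0.6097 0.0365 0.0347] jaw yaw 89.53 tilt [-1.e+00  1.e-04 -2.e-04] F [-0.2 -0.1  0.1] open 0.0225 q1,q7 [ 6.8 44.6]
shift x(down) -0.0653 y -0.4209 z -0.1603  turn_x 0.53  dist 0.455
shift x(down) 0.0107 y -0.4209 z -0.1603  turn_x 0.53  dist 0.450
```

send_rows(
  commands=[
    [[-0.03,0,0,0,0,0],[-0.065,0,0,0,0,0],[-0.07,-0.04,-0.015,0,0,0],[-0.07,-0.085,-0.032,0,0,0],[-0.07,-0.13,-0.05,0,0,0],[-0.07,-0.175,-0.067,0,0,0],[-0.07,-0.22,-0.084,0,0,0],[-0.07,-0.265,-0.101,0.5,0,0]],
  ],
)

```text
clock: 16.6
eef_pos: [0.506, -0.2294, 0.1052]
tcp_rot: [[0.001, 0.017, 1.0], [-0.0, 1.0, -0.017], [-1.0, -0.0, 0.001]]
force: [1.2, -0.3, -0.0]
opening: 0.0228
```

send_rows(
  commands=[
    [[0,-0.045,-0.017,0,0,0],[0,-0.09,-0.034,0,0,0],[0,-0.135,-0.05,0,0,0],[0.005,-0.156,-0.059,0,0,0],[0.025,-0.156,-0.059,0,0,0],[0.045,-0.156,-0.059,0,0,0],[0.06,-0.156,-0.059,0,0,0],[0.06,-0.156,-0.059,0,0,0]],
  ],
)

```text
clock: 17.4
eef_pos: [0.4439, -0.3818, 0.0431]
tcp_rot: [[-0.003, 0.017, 1.0], [0.002, 1.0, -0.016], [-1.0, 0.002, -0.003]]
force: [0.1, 1.1, -0.3]
opening: 0.0227
```

```bash
python3 plan.py .446 -.383 .024 89; python3 look.py scene s10 80 180 120 250
```

```text
clock 17.4 tcp [ 0.4439 -0.3818  0.0431] jaw yaw 89.05 tilt [-1.      0.0018 -0.003 ] F [ 0.1  1.1 -0.3] open 0.0227 q1,q7 [52.9 82.3]
shift x(down) 0.0191 y -0.0011 z 0.0022  turn_x 0.05  dist 0.019
```

View pics/s10.png

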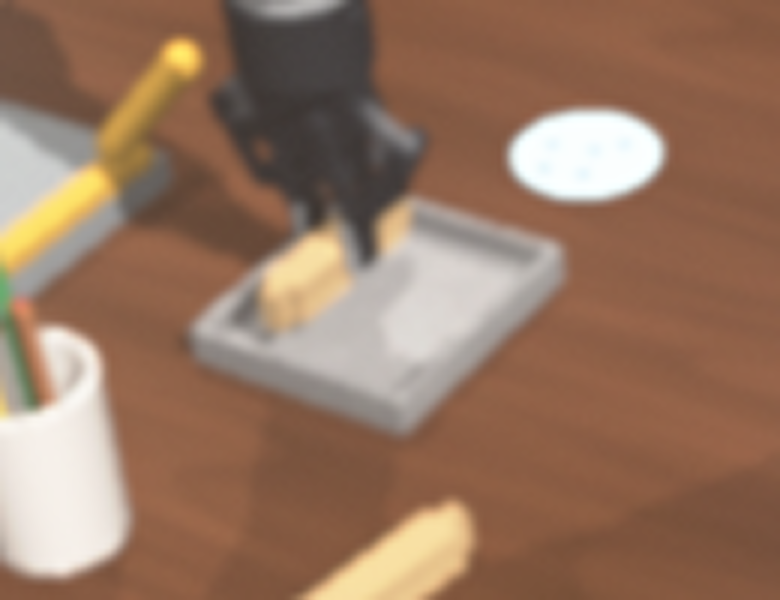

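Bar C hangs inside the short tray along its far wall (scene crop (320,280)). Lower and release.

send_rows(
  commands=[
    [[0.003,0.002,0.001,0,0,0],[0.008,0.002,0.001,0,0,0],[0.012,0.002,0.001,0,0,0],[0.015,0.002,0.001,0,0,0],[0.017,0.002,0.001,0,0,0],[0.019,0.002,0.001,0,0,0],[0.019,0.002,0.001,0,0,0],[0.019,0.002,0.001,0,0,0]],
  ],
)

```text
clock: 18.25
eef_pos: [0.446, -0.3807, 0.0258]
tcp_rot: [[0.0, 0.017, 1.0], [0.0, 1.0, -0.017], [-1.0, 0.0, 0.0]]
force: [0.4, -1.2, -0.5]
opening: 0.0227
```

send_rows(
  commands=[
    [[0,0,0,0,0,0],[0,0,0,0,0,0],[0,0,0,0,0,0],[0,0,0,0,0,0],[-0.01,0,0,0,0,0],[-0.03,0,0,0,0,0],[-0.06,0,0,0,0,0],[-0.09,0,0,0,0,0]],
  ],
  hand=0.42,
)

```text
clock: 19.05
eef_pos: [0.4458, -0.3804, 0.1172]
tcp_rot: [[-0.0, 0.017, 1.0], [0.001, 1.0, -0.017], [-1.0, 0.001, -0.0]]
force: [0.1, -0.8, 0.0]
opening: 0.0359
```

```bash
python3 plan.py .6443 -.2218 .11 79.1 .6443 -.2218 .019 79.1;python3 look.py scene s11 80 180 120 250
```

```text
clock 19.05 tcp [ 0.4458 -0.3804  0.1172] jaw yaw 89.05 tilt [-1.e+00  5.e-04 -4.e-04] F [ 0.1 -0.8  0. ] open 0.0359 q1,q7 [55.6 86.9]
shift x(down) 0.0072 y 0.1618 z 0.1958  turn_x 9.95  dist 0.254
shift x(down) 0.0982 y 0.1618 z 0.1958  turn_x 9.95  dist 0.272
```

View pics/s11.png

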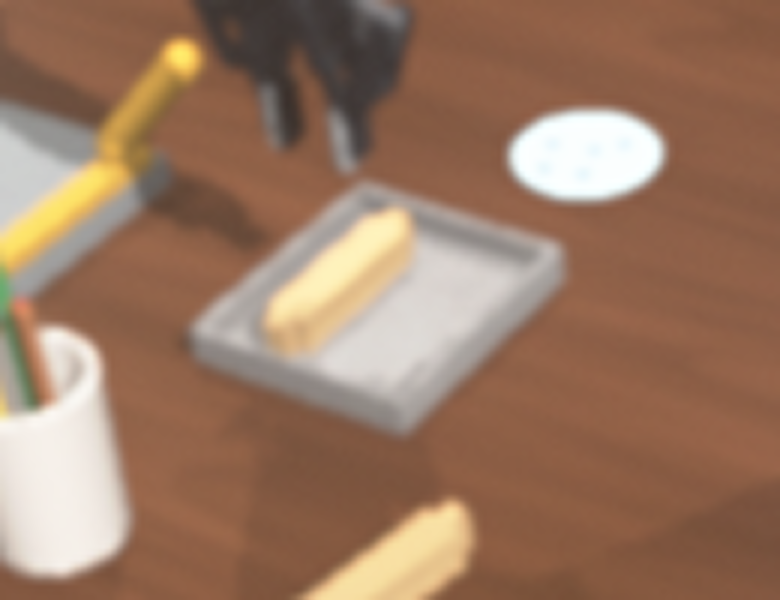

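Bar C lies flat in the short tray. Check the pencil cup's clearance before going to bar A.

Run:
```python
from h import *
for n in("top","scene"):
    p,d,K,T=load(n+"0.npz"); W=world(d,K,T)
    m=(W[...,2]>.03)&(W[...,2]<.2)&(W[...,0]>.5)&(W[...,0]<.8)&(W[...,1]<-.25)&(W[...,1]>-.5)
    k,l,st,ce=cv2.connectedComponentsWithStats(m.astype(np.uint8))
    for i in range(1,k):
        if st[i,4]>30:
            w=W[l==i]; print(n,st[i,4],w.min(0).round(3),w.max(0).round(3)); 
            for a,b in((.03,.08),(.08,.105),(.105,.17)):
                q=w[(w[:,2]>a)&(w[:,2]<b)]
                if len(q): print("  z",a,b,np.percentile(q,2,0).round(3),np.percentile(q,98,0).round(3))
```

```text
top 933 [ 0.631 -0.438  0.03 ] [ 0.707 -0.363  0.166]
  z 0.03 0.08 [ 0.633 -0.433  0.032] [ 0.701 -0.365  0.079]
  z 0.08 0.105 [ 0.633 -0.436  0.081] [ 0.704 -0.364  0.103]
  z 0.105 0.17 [ 0.652 -0.415  0.106] [ 0.68  -0.38   0.166]
scene 865 [ 0.634 -0.439  0.03 ] [ 0.71  -0.362  0.167]
  z 0.03 0.08 [ 0.639 -0.433  0.031] [ 0.708 -0.364  0.079]
  z 0.08 0.105 [ 0.636 -0.435  0.081] [ 0.708 -0.363  0.103]
  z 0.105 0.17 [ 0.657 -0.415  0.106] [ 0.685 -0.379  0.166]
```

send_rows(
  commands=[
    [[0,0.035,0.02,1,0,0],[0,0.07,0.045,3,0,0],[0,0.105,0.075,5,0,0],[0,0.13,0.115,7,0,0],[0,0.15,0.155,9,0,0],[0.005,0.162,0.185,10,0,0],[0.02,0.162,0.196,10,0,0],[0.03,0.162,0.196,10,0,0]],
  ],
  hand=0.6,
)

```text
clock: 19.9
eef_pos: [0.6464, -0.2205, 0.0856]
tcp_rot: [[0.002, 0.189, 0.982], [0.001, 0.982, -0.189], [-1.0, 0.001, 0.002]]
force: [-0.9, -0.4, -0.2]
opening: 0.0511
```

send_rows(
  commands=[
    [[0.01,0,0,0,0,0],[0.03,0,0,0,0,0],[0.045,0,0,0,0,0],[0.048,0,0,0,0,0],[0.048,0,0,0,0,0],[0.048,0,0,0,0,0],[0.048,0,0,0,0,0],[0.048,0,0,0,0,0]],
  ],
)

```text
clock: 20.7
eef_pos: [0.6452, -0.2221, 0.0386]
tcp_rot: [[0.001, 0.19, 0.982], [-0.0, 0.982, -0.19], [-1.0, 0.0, 0.001]]
force: [1.1, -0.5, -0.2]
opening: 0.0513
```

```bash
python3 plan.py .6443 -.2218 .019 79.1; python3 look.py scene s12 130 230 110 250
```

```text
clock 20.7 tcp [ 0.6452 -0.2221  0.0386] jaw yaw 79.02 tilt [-1.      0.      0.0012] F [ 1.1 -0.5 -0.2] open 0.0513 q1,q7 [29.6 64. ]
shift x(down) 0.0196 y 0.0001 z -0.0009  turn_x -0.08  dist 0.020
```

View pics/s12.png

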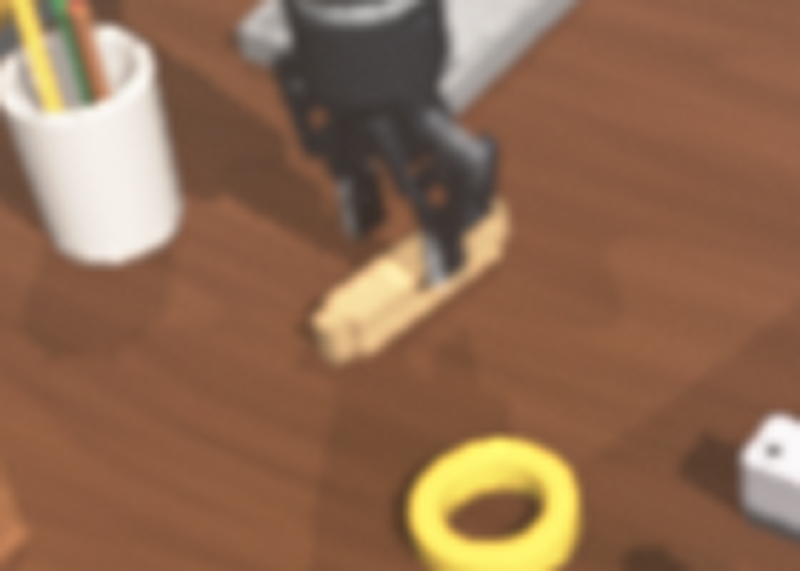

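Fingers straddle bar A at (410,280); the cup at (110,150) is well clear. Descend and grip.

send_rows(
  commands=[
    [[0.003,0,-0.001,0,0,0],[0.008,0,-0.001,0,0,0],[0.014,0,-0.001,0,0,0],[0.018,0,-0.001,0,0,0],[0.02,0,-0.001,0,0,0],[0.02,0,-0.001,0,0,0],[0.02,0,-0.001,0,0,0],[0.02,0,-0.001,0,0,0]],
  ],
)

```text
clock: 21.55
eef_pos: [0.644, -0.2218, 0.0181]
tcp_rot: [[0.0, 0.19, 0.982], [-0.0, 0.982, -0.19], [-1.0, 0.0, 0.0]]
force: [-0.9, 0.2, -0.1]
opening: 0.0512
```

send_rows(
  commands=[
    [[0,0,0,0,0,0],[0,0,0,0,0,0],[0,0,0,0,0,0],[0,0,0,0,0,0],[0,0,0,0,0,0],[0,0,0,0,0,0],[0,0,0,0,0,0],[0,0,0,0,0,0]],
  ],
  hand=0,
  force=60,
)

```text
clock: 22.35
eef_pos: [0.6441, -0.2218, 0.0183]
tcp_rot: [[0.001, 0.19, 0.982], [-0.0, 0.982, -0.19], [-1.0, 0.0, 0.001]]
force: [-0.7, -0.2, 5.4]
opening: 0.0226
```

```bash
python3 plan.py .6104 .0368 .10 89.5
```

```text
clock 22.35 tcp [ 0.6441 -0.2218  0.0183] jaw yaw 79.02 tilt [-1.e+00  1.e-04  8.e-04] F [-0.7 -0.2  5.4] open 0.0226 q1,q7 [29.2 63.2]
shift x(down) -0.0817 y 0.2475 z -0.0823  turn_x -10.48  dist 0.273
```

send_rows(
  commands=[
    [[-0.025,0,0,0,0,0],[-0.06,0.01,-0.003,0,0,0],[-0.082,0.05,-0.016,-2,0,0],[-0.082,0.095,-0.031,-4,0,0],[-0.082,0.14,-0.046,-6,0,0],[-0.082,0.185,-0.061,-8,0,0],[-0.082,0.23,-0.076,-10,0,0],[-0.082,0.247,-0.082,-10.5,0,0]],
  ],
)

```text
clock: 23.15
eef_pos: [0.6088, 0.0438, 0.0999]
tcp_rot: [[-0.001, -0.0, 1.0], [0.005, 1.0, 0.0], [-1.0, 0.005, -0.001]]
force: [0.4, -0.0, -0.3]
opening: 0.0229
```

send_rows(
  commands=[
    [[0,0,0,0,0,0],[0.01,0,0,0,0,0],[0.02,0,0,0,0,0],[0.028,0,0,0,0,0],[0.032,0,0,0,0,0],[0.032,0,0,0,0,0],[0.032,0,0,0,0,0],[0.032,0,0,0,0,0]],
  ],
)

```text
clock: 23.95
eef_pos: [0.6106, 0.0363, 0.0682]
tcp_rot: [[0.001, 0.008, 1.0], [0.0, 1.0, -0.008], [-1.0, 0.0, 0.001]]
force: [0.6, 0.6, -0.5]
opening: 0.0231
```

```bash
python3 plan.py .6104 .0368 .064 89.5; python3 look.py top t13 130 250 170 320
```

```text
clock 23.95 tcp [0.6106 0.0363 0.0682] jaw yaw 89.52 tilt [-1.e+00  3.e-04  8.e-04] F [ 0.6  0.6 -0.5] open 0.0231 q1,q7 [ 8.  46.2]
shift x(down) 0.0042 y 0.0005 z -0.0002  turn_x 0.02  dist 0.004
```

View pics/t13.png

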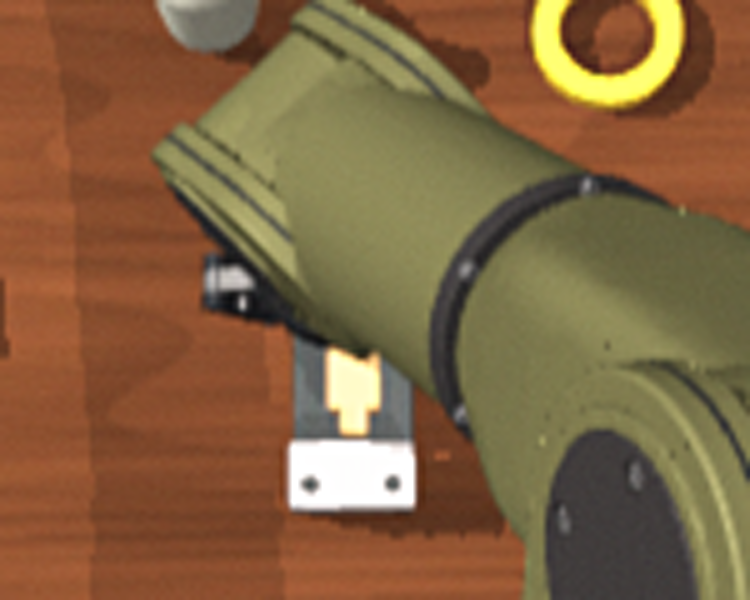

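Same picture as for bar C: the tip ends at (352,433), short of the block edge. Slow try.

send_rows(
  commands=[
    [[0.001,0,0,0,0,0],[0.002,0,0,0,0,0],[0.004,0,0,0,0,0],[0.005,0,0,0,0,0],[0.006,0,0,0,0,0],[0.007,0,0,0,0,0],[0.008,0,0,0,0,0],[0.009,0,0,0,0,0]],
  ],
)

```text
clock: 24.8
eef_pos: [0.6103, 0.0363, 0.0588]
tcp_rot: [[0.0, 0.008, 1.0], [0.0, 1.0, -0.008], [-1.0, 0.0, 0.0]]
force: [0.2, -0.1, -1.1]
opening: 0.0228
```

```bash
python3 plan.py .6104 .0368 .035 89.5
```

```text
clock 24.8 tcp [0.6103 0.0363 0.0588] jaw yaw 89.53 tilt [-1.e+00  1.e-04  0.e+00] F [ 0.2 -0.1 -1.1] open 0.0228 q1,q7 [ 7.7 45.7]
shift x(down) 0.0238 y 0.0005 z 0.0001  turn_x 0.03  dist 0.024
```

send_rows(
  commands=[
    [[0.004,0,0,0,0,0],[0.008,0,0,0,0,0],[0.012,0,0,0,0,0],[0.016,0,0,0,0,0],[0.02,0,0,0,0,0],[0.023,0,0,0,0,0],[0.024,0,0,0,0,0],[0.024,0,0,0,0,0]],
  ],
)

```text
clock: 25.6
eef_pos: [0.6102, 0.0363, 0.0347]
tcp_rot: [[-0.0, 0.008, 1.0], [0.0, 1.0, -0.008], [-1.0, 0.0, -0.0]]
force: [0.7, 0.5, -0.2]
opening: 0.0226
```

```bash
python3 - <<'E'
from h import *
from rig import observe
s=observe(); print(s["eef_pos"],s["force"])
E
python3 look.py scene s14 130 250 200 340; python3 plan.py .446 -.333 .1 89 .446 -.333 .024 89
```

```text
[0.61018617 0.03629284 0.03469241] [ 0.66455782  0.54043906 -0.16032393]
clock 25.65 tcp [0.6103 0.0363 0.0349] jaw yaw 89.53 tilt [-1.e+00  1.e-04  0.e+00] F [ 0.6  0.4 -0.2] open 0.0226 q1,q7 [ 6.9 44.5]
shift x(down) -0.0651 y -0.3707 z -0.1612  turn_x 0.53  dist 0.409
shift x(down) 0.0109 y -0.3707 z -0.1612  turn_x 0.53  dist 0.404
```

View pics/s14.png

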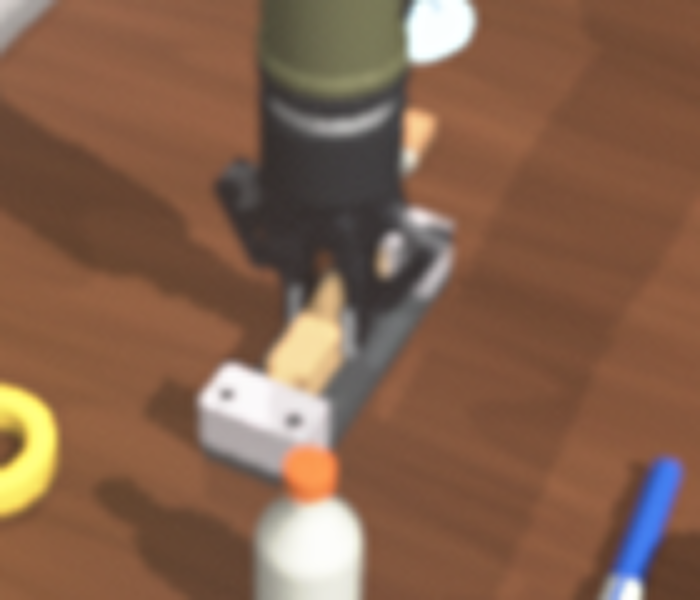

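Bar A also goes down freely: short. Carry it to the short tray beside bar C.

send_rows(
  commands=[
    [[-0.03,0,0,0,0,0],[-0.065,0,0,0,0,0],[-0.07,-0.04,-0.017,0,0,0],[-0.07,-0.08,-0.035,0,0,0],[-0.07,-0.12,-0.052,0,0,0],[-0.07,-0.16,-0.07,0,0,0],[-0.07,-0.2,-0.087,0,0,0],[-0.07,-0.24,-0.104,0.5,0,0]],
  ],
)

```text
clock: 26.45
eef_pos: [0.5037, -0.2044, 0.1052]
tcp_rot: [[0.001, 0.017, 1.0], [-0.0, 1.0, -0.017], [-1.0, -0.0, 0.001]]
force: [0.4, -0.7, -1.1]
opening: 0.0226
```

send_rows(
  commands=[
    [[0,-0.04,-0.018,0,0,0],[0,-0.08,-0.036,0,0,0],[0,-0.115,-0.05,0,0,0],[0,-0.128,-0.057,0,0,0],[0.015,-0.128,-0.057,0,0,0],[0.035,-0.128,-0.057,0,0,0],[0.05,-0.128,-0.057,0,0,0],[0.05,-0.128,-0.057,0,0,0]],
  ],
)

```text
clock: 27.25
eef_pos: [0.4448, -0.3272, 0.0527]
tcp_rot: [[-0.003, 0.014, 1.0], [0.003, 1.0, -0.014], [-1.0, 0.003, -0.003]]
force: [-1.8, -0.2, -0.2]
opening: 0.0227
```

send_rows(
  commands=[
    [[0,0,0,0,0,0],[0,0,0,0,0,0],[0,0,0,0,0,0],[0,0,0,0,0,0],[0,0,0,0,0,0],[0,0,0,0,0,0],[0,0,0,0,0,0],[0,0,0,0,0,0]],
  ],
)

```text
clock: 28.05
eef_pos: [0.4451, -0.3299, 0.0549]
tcp_rot: [[0.0, 0.017, 1.0], [0.0, 1.0, -0.017], [-1.0, 0.0, 0.0]]
force: [-0.7, 0.0, 0.1]
opening: 0.0227
```

```bash
python3 plan.py .446 -.331 .024 89; python3 look.py scene s15 80 180 120 250
```

```text
clock 28.05 tcp [ 0.4451 -0.3299  0.0549] jaw yaw 89.02 tilt [-1.e+00  1.e-04  1.e-04] F [-0.7  0.   0.1] open 0.0227 q1,q7 [48.3 75. ]
shift x(down) 0.0309 y -0.0011 z 0.0009  turn_x 0.02  dist 0.031
```

View pics/s15.png

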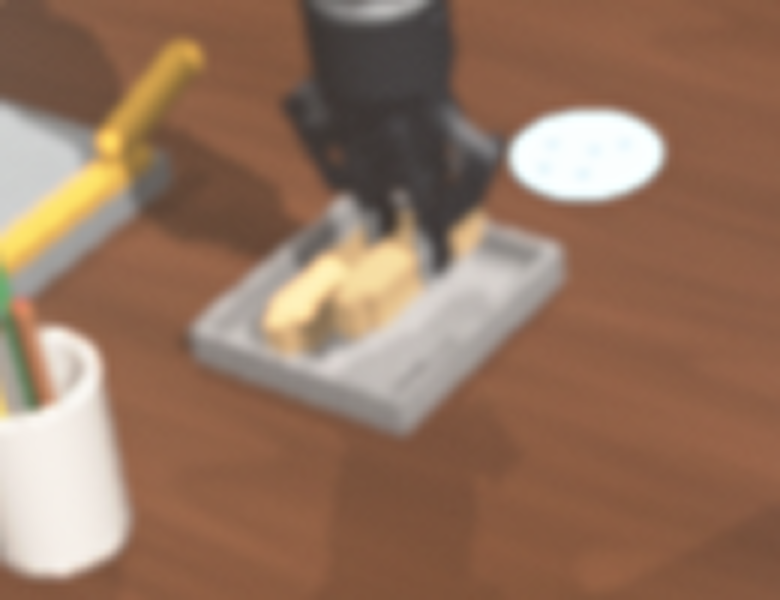

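Bar A hangs over the tray ((375,285)) beside bar C ((300,305)), with room between. Lower and release with a small opening.

send_rows(
  commands=[
    [[0.006,-0.001,0.001,0,0,0],[0.012,-0.001,0.001,0,0,0],[0.018,-0.001,0.001,0,0,0],[0.024,-0.001,0.001,0,0,0],[0.028,-0.001,0.001,0,0,0],[0.03,-0.001,0.001,0,0,0],[0.031,-0.001,0.001,0,0,0],[0.031,-0.001,0.001,0,0,0]],
  ],
)

```text
clock: 28.9
eef_pos: [0.4462, -0.3308, 0.0238]
tcp_rot: [[0.0, 0.017, 1.0], [0.0, 1.0, -0.017], [-1.0, 0.0, 0.0]]
force: [0.3, -0.0, -0.8]
opening: 0.0227
```

send_rows(
  commands=[
    [[0,0,0,0,0,0],[0,0,0,0,0,0],[0,0,0,0,0,0],[0,0,0,0,0,0],[-0.01,0,0,0,0,0],[-0.03,0,0,0,0,0],[-0.06,0,0,0,0,0],[-0.09,0,0,0,0,0]],
  ],
  hand=0.37,
)

```text
clock: 29.7
eef_pos: [0.4459, -0.3306, 0.1153]
tcp_rot: [[-0.0, 0.017, 1.0], [0.001, 1.0, -0.017], [-1.0, 0.001, -0.0]]
force: [0.4, -0.1, 0.3]
opening: 0.0314
```

```bash
python3 plan.py; python3 look.py scene s16 80 180 120 250
```

```text
clock 29.7 tcp [ 0.4459 -0.3306  0.1153] jaw yaw 89.05 tilt [-1.e+00  5.e-04 -5.e-04] F [ 0.4 -0.1  0.3] open 0.0314 q1,q7 [51.3 80. ]
```

View pics/s16.png

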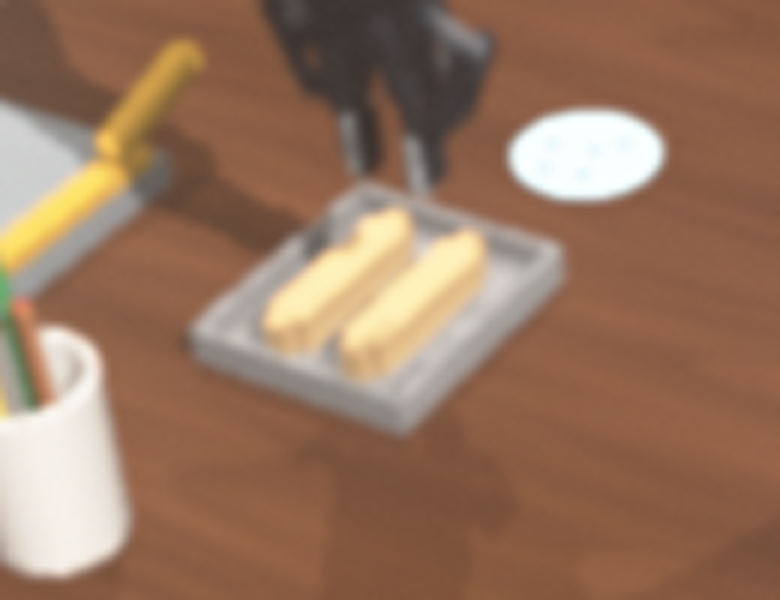

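Both short bars lie flat side by side. Raise the arm clear and make a last check of both views.

send_rows(
  commands=[
    [[-0.03,0,0,0,0,0],[-0.06,0,0,0,0,0],[-0.09,0.02,0,0,0,0],[-0.12,0.05,0,0,0,0],[-0.14,0.09,0,0,0,0],[-0.14,0.12,0,0,0,0],[-0.14,0.13,0,0,0,0],[-0.14,0.13,0,0,0,0]],
  ],
)

```text
clock: 30.55
eef_pos: [0.4482, -0.1997, 0.2543]
tcp_rot: [[0.0, 0.014, 1.0], [-0.0, 1.0, -0.014], [-1.0, -0.0, 0.0]]
force: [0.8, -0.7, 0.3]
opening: 0.0311
```

```bash
python3 look.py scene s17 60 330 60 500; python3 look.py top t17 60 320 60 480
python3 - <<'E'
from h import *
p0,d0,K,T=load("scene0.npz"); f=np.load("s17.npz"); d=f["d"]; W=world(d,K,T); p=f["p"]
hsv=cv2.cvtColor(p,cv2.COLOR_RGB2HSV)
m=((hsv[...,0]>14)&(hsv[...,0]<30)&(hsv[...,1]>50)&(hsv[...,1]<160)&(hsv[...,2]>150)).astype(np.uint8)
k,l,st,ce=cv2.connectedComponentsWithStats(m)
for i in range(1,k):
    if 150<st[i,4]<900: w=W[l==i]; t=w[w[:,2]>.02]; print(st[i,4],"top z med/95%",np.percentile(w[:,2],[50,95]).round(3),"mean",t.mean(0).round(3) if len(t) else None)
# bystander shift: changed pixels around each
g=cv2.absdiff(p0,p).max(2)
for nm,P in dict(marker=(.66,.23,.01),eraser=(.419,-.004,.01),spool=(.66,.33,.04),cup=(.67,-.40,.05),glue=(.75,.11,.06),tape=(.767,-.089,.01)).items():
    u,v=proj([P],K,T)[0].astype(int); print(nm,(u,v),"changed px",int((g[v-12:v+13,u-12:u+13]>60).sum()))
E
```

```text
321 top z med/95% [-0.084 -0.079] mean [1.319 0.376 0.829]
301 top z med/95% [0.03  0.066] mean [ 0.459 -0.546  0.046]
659 top z med/95% [0.026 0.032] mean [ 0.456 -0.352  0.03 ]
453 top z med/95% [0.03  0.141] mean [ 0.646 -0.514  0.055]
393 top z med/95% [0.03  0.033] mean [0.506 0.329 0.04 ]
399 top z med/95% [0.016 0.023] mean [ 0.759 -0.092  0.022]
marker (np.int64(324), np.int64(237)) changed px 0
eraser (np.int64(280), np.int64(156)) changed px 0
spool (np.int64(364), np.int64(244)) changed px 0
cup (np.int64(126), np.int64(155)) changed px 0
glue (np.int64(266), np.int64(232)) changed px 0
tape (np.int64(196), np.int64(221)) changed px 0
```

View pics/s17.png

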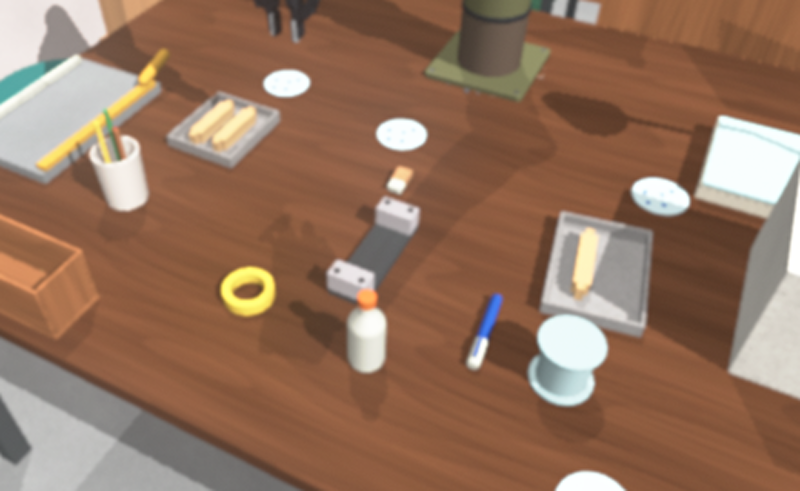

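View pics/t17.png

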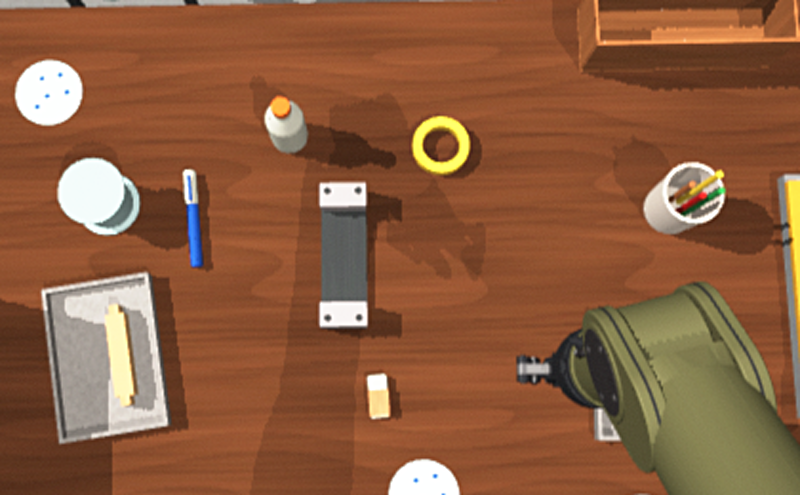

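The two short bars are in the small tray at (222,128) in the scene crop, and the long one is in the big tray at (585,265). The gauge is empty, the bystanders are unmoved, and the gripper is clear of everything. I'm handing in now.

```bash
python3 -c "
from rig import hand_in; print(hand_in())"
```

```text
the job is handed in; nothing more can be done
None
```

All three bars were tried in the gauge one at a time and laid in the trays, and the job was handed in at about 31 s of the 72 s allowed.

| Bar at the start | Result in the gauge | Tray |
|---|---|---|
| Left, about (0.45, 0.13) | Stopped on the block tops with 15 N (underside 45 mm above the table) | Long |
| Middle, about (0.43, -0.09) | Went down without force to about 4 mm above the base | Short |
| Right, about (0.64, -0.22) | Went down without force to about 4 mm above the base | Short |

- **Bars:** In the last pictures the bars lie flat inside the tray walls, the two short ones side by side. Bar tops measured about 30 mm, against 29 mm expected. The two short bars merged into one blob in that check, which read 26 mm (median) to 32 mm. In the last top picture the arm hid the short tray, so its final check rests on the scene camera.
- **Other things:** The bystanders' spots showed no changed pixels in the scene camera, the gauge is empty, and the gripper is well clear.
- **Disagreements:** The gauge gap read 124 mm in the image against 126 mm given. It is an edge-blur effect that is the same at both ends, so the middle I used was not affected. No check failed.

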